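Shim the rocking thermal cycler

ROBOT

A 7-joint arm with a two-finger parallel gripper is mounted at the origin on the work surface. World frame = base frame: x ahead of the robot, y to its left, z up, the work surface at z = 0. Lengths are in m, angles in rad, forces in N, time in s.
With the tool pointing down it reaches from about 0.4 to 0.85 m from the base axis. Payload 4.5 kg.
Tool frame: the origin (TCP) lies at the very end of the fingers, on their centre line; the grasp point (between the pads) lies bot.hold_point_z behind it (bot.hold_point_z is the distance from the TCP to the grasp point, in m); z points along the fingers, y is the line along which they close (so a half turn about z gives the same grasp; the last joint's range is limited). The gripper opens to 85 mm and grips with 20 to 120 N. Pads are 22 mm wide; open, the fingers measure 114 mm over their backs; the gripper's body (76 mm by 85 mm) begins 54 mm behind the grasp point. The pads swing forward as they close: fully open they stand 13 mm farther back than shut.
Start: joints at [-1.083, 0.689, -0.195, 1.565, 0.157, 0.902, -0.215], TCP at [0.274, 0.562, 0.231] pointing down, gripper open.
Joint ranges: [-3.01, 3.01], [-0.46, 2.08], [-1.47, 1.51], [0.13, 2.56], [-1, 4.14], [0.04, 2.09], [-2.66, 2.66]. Speed limits (rad/s): [2.57, 2.57, 3.14, 3.14, 3.14, 3.14, 3.14].

INTERFACE

Orientations are given as [roll, pitch, yaw] about the fixed x, y, z axes, in that order (R = Rz(yaw) Ry(pitch) Rx(roll)).
In Python, from cell import bot gives the robot as it stands. The module is installed in compiled form; this text tells all that it offers.
- The arm moves only by the tool jog_arm, never from a script. Its arguments are lists of equal length, an entry for each row: "grip": the gripper's target within -1 to 1 (fully open at 1, half-way at 0, shut at -1); "linear": the shift along the tool's x, y, z each as a share of 0.25 m, from -1 to 1, a list of three; "spin": the turn about the tool's z as a share of 30 degrees, from -1 to 1. In form: {"grip": [grip, ...], "linear": [[tx, ty, tz], ...], "spin": [spin, ...]}. A call has 1 to 8 rows; each row is the pose to reach, as a shift and turn from the pose commanded when the call began, along the tool's axes at that moment; what a row does not reach only later rows make up. A row lasts 1/12 s, in which the tool goes at most 41.7 mm and 7.16 degrees, less where a joint would pass 70% of its speed; a pose out of reach is approached as far as the arm can. A call with a number of a shift or a turn outside -1 to 1 is refused whole. A call with a gripper value outside its range is refused whole. The fingers move at their own pace and stop on an object; "squeeze" is the grip in N (left out, the last holds). Time passes only in rows, so rows that repeat a pose let the fingers close. It gives the time, the measured TCP pose, the force, the opening and the grip force at its end, in the units of the state.
- bot.sense(): the state, without advancing time (a new reading comes with each control period).
- bot.capture(name): name is "side" or "top"; returns (picture, depth): 480x640x3 uint8, red, green, blue; 480x640 float32, m along the optical axis (not along the pixel's ray), 0 where there is no reading.
- bot.camera_params(name): a dict with "fx", "fy", "cx", "cy" (pixels), "dist" ([k1, k2, p1, p2, k3] as OpenCV has them; the pictures are not rectified), "view" (4x4, takes a point from world to camera coordinates). Camera axes: x right, y down, z forward; pixel columns grow to the right and rows downward; lengths in m; the calibration is good to about 2 mm. A picture is of the moment at which its call begins. camera_params takes no time and is no camera call.
- bot.close_job(): hands the job in; it is judged then, once.
The state is a dict: "time": time; "joints": joint angles; "joint_velocities": joint speeds; "joint_torque": joint torques, N m; "tcp_pos": TCP position; "orientation": TCP orientation; "contact_force": force on the tool from outside, world axes, zero at the start; "moment": the same for the moment, N m; "gripper_width": finger opening in m; "finger_force": force on a finger pad.
Only numpy, scipy, OpenCV 4.12 (cv2) and the standard library are available. Lean on these libraries where they do the work, as an engineer would, in place of code of your own. Each camera call takes 0.05 s, during which the arm holds its last target. There are 200 camera calls.

TASK

The white thermal cycler rocks because the foot below its blue dot is too short. Push the orange wedge along the bench, thin end first, under that foot until it fills the gap and the cycler no longer rocks, then press down firmly on the blue dot to check that the corner stays up, and let go. Only push and press: keep the wedge on the bench, do not shove or tip the cycler out of place, and leave everything else where it stands.

Things in the scene. Friction and masses are not known exactly. Their poses are not given: they have to be found in the camera images.
- cycler: white thermal cycler, loose, 2.4 kg, 200 (x) by 220 (y) mm. Origin: centre of its footprint at bench height; the screen faces -x, z up. Case underside 22 mm, flat case top 85 mm above the bench; a lid over x -22 to 93, |y| under 90 mm rises to 120. Feet of radius 11 mm at x, y = +-85 mm; it stands level on three. It slides if shoved with some 10 N
- short_foot (a point): centre of the underside of the short foot (rubber disc, radius 11 mm) at (-85, +85, 8) mm in the cycler's frame, 25 mm in from the case's left (+y) side: it hovers 8 mm above the bench. About 1.5 N down on the blue dot tips the cycler onto it
- blue_dot (a point): centre of a blue dot of 24 mm diameter on the flat case top, 85 mm above the bench, at (-78, +82, 85) mm in the cycler's frame, practically above the short foot
- wedge: orange wedge, loose, 90 g, 120 (x) by 44 (y) mm. Origin: centre of its flat underside. 2 mm thick at the tip (x = +60), rising evenly to 18 mm at the upright tail face (x = -60). The tip points roughly at the cycler's left side. It meets the short foot when the foot's centre is at about x = +26 mm, y = 0 in its frame; then the push force climbs from under 1 N to many newtons
- tube_rack: pink tube rack with red-capped tubes, 75 x 110 x 84 mm, origin at the centre of its underside; bystander
- reagent_bottle: bottle with blue cap, diameter 66 mm, 130 mm tall, origin at the centre of its underside; bystander
- capped_tube: single standing tube with red cap, diameter 34 mm, 104 mm tall, origin at the centre of its underside; bystander
- tip_box: white pipette tip box with orange-yellow lid, 87 x 122 x 51 mm, origin at the centre of its underside; bystander
- dish_stack: stack of three pale dishes, diameter 90 mm, 45 mm tall, origin at the centre of its underside; bystander
- timer: small white bench timer, 60 x 70 x 20 mm, origin at the centre of its underside; bystander
Things that resemble listed ones, but are neither listed nor needed, are in the scene too. Of the things like the wedge, leave any that is green or pink; of the rest the smaller one is meant.

How it is judged:
By the outcome, as a careful person would: the job done as asked, in the order asked, and still so for the second after the job is handed in, with the robot touching nothing.
It also fails if it takes over 67 s, if anything falls off the work surface, if the arm or the gripper's body presses on something with over 40 N, if the wrist force passes 120 N, or if a joint passes its speed limit or range.

## Working session

There is one attempt and no reset: what is moved stays moved. The work goes in short steps, Python scripts to look and compute and a tool call to move; the robot and the scene stay as the last step left them, time stands still between calls to the robot, and variables do not carry over. Pictures are saved under pics/ and viewed, at most 10 in all, crops included, and the job is handed in when it is done.

Besides the shell and the picture viewer there is one more tool, called as a command line: name --pt "numbers of a row" for each row, then --argument value for the rest. jog_arm: Moves the arm, as the interface text tells. Its arguments: {"type":"object","properties":{"grip":{"type":"array","items":{"type":"number"}},"linear":{"type":"array","items":{"type":"array","items":{"type":"number"}}},"spin":{"type":"array","items":{"type":"number"}},"squeeze":{"type":"number"}},"required":["grip","linear","spin"]}

```bash
mkdir -p pics
cat > h.py <<'E'
import numpy as np, cv2
from cell import bot
def P(name,d,u,v,z=None):
    c=bot.camera_params(name);K=np.array([[c['fx'],0,c['cx']],[0,c['fy'],c['cy']],[0,0,1]])
    r=cv2.undistortPoints(np.array([[[u,v]]],float),K,np.array(c['dist']))[0,0]
    V=np.array(c['view']);R=V[:3,:3];t=V[:3,3];o=-R.T@t;ray=R.T@np.array([r[0],r[1],1])
    if z is None:
        w=d[int(v)-1:int(v)+2,int(u)-1:int(u)+2];w=w[w>0];s=np.median(w) if len(w) else np.nan
    else: s=(z-o[2])/ray[2]
    return o+s*ray
def snap(n,f):
    p,d=bot.capture(n);cv2.imwrite(f'pics/{f}.png',p[:,:,::-1]);np.save(f'{f}.npy',d);return p,d
E
python3 - <<'E'
from h import *
snap('side','s0');snap('top','t0');s=bot.sense();print(s,bot.hold_point_z)
E
```

```text
{'time': 0.1, 'joints': array([-1.08323614,  0.68990938, -0.19452365,  1.56621159,  0.15733047,
        0.90252212, -0.21509158]), 'joint_velocities': array([ 0.00113569, -0.00360226, -0.00276145, -0.00319811, -0.00106818,
       -0.00071346,  0.00029209]), 'joint_torque': array([-2.42296199e-03, -5.40601301e+01, -1.27122223e+00, -1.58984095e+01,
        9.38750018e-03,  4.46419377e-03, -2.86392755e-06]), 'tcp_pos': array([0.27376249, 0.56121553, 0.23056614]), 'orientation': array([-3.13994274e+00,  1.43231709e-04,  2.68793547e+00]), 'contact_force': array([-0.07907526, -0.01583289,  0.56475189]), 'moment': array([ 0.01474363, -0.01198502, -0.0675611 ]), 'finger_force': 0.0, 'gripper_width': 0.08548662861523329} 0.0187
```

View pics/t0.png

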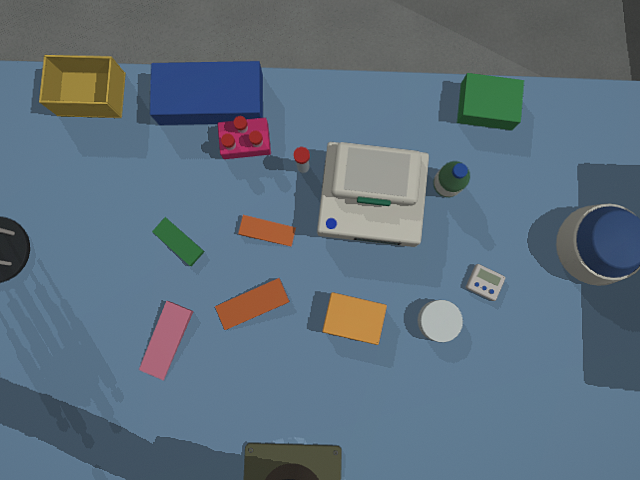

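View pics/s0.png

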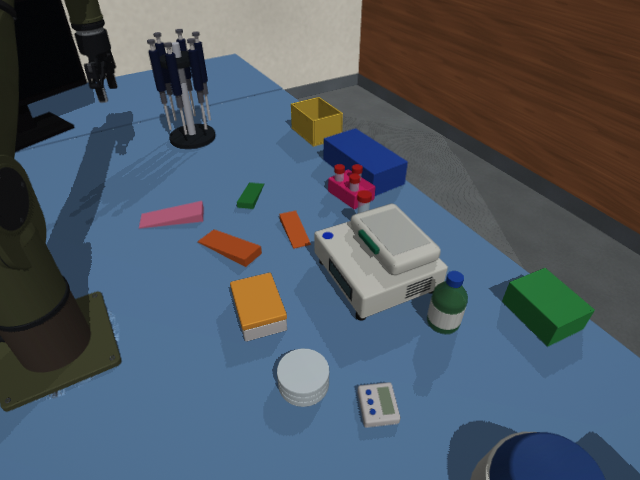

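Wedge candidates in the top view are the small orange one (266,231), the larger orange one (253,304), green (178,242) and pink (166,340). The small orange one fits: not green or pink, the smaller of the rest, and its tip points at the cycler's left side near the blue dot (331,224). I'll confirm in an enlarged crop.

Run:
```python
from h import *
p=cv2.imread('pics/t0.png');d=np.load('t0.npy')
c=p[130:330,200:440];cv2.imwrite('pics/c0.png',cv2.resize(c,None,fx=3,fy=3,interpolation=cv2.INTER_CUBIC))
for u,v in [(331,224),(266,231),(253,304),(302,156),(335,143),(320,235),(419,243),(245,225),(290,238)]: print(u,v,P('top',d,u,v).round(4))
```

```text
331 224 [ 0.5687 -0.0647  0.0855]
266 231 [0.5597 0.0783 0.0128]
253 304 [0.398  0.0997 0.0121]
302 156 [7.084e-01 5.000e-04 1.041e-01]
335 143 [ 0.7446 -0.0683  0.0851]
320 235 [ 0.5511 -0.0421  0.038 ]
419 243 [ 0.5351 -0.2511  0.0787]
245 225 [0.5711 0.125  0.0171]
290 238 [0.5471 0.0251 0.0018]
```

View pics/c0.png

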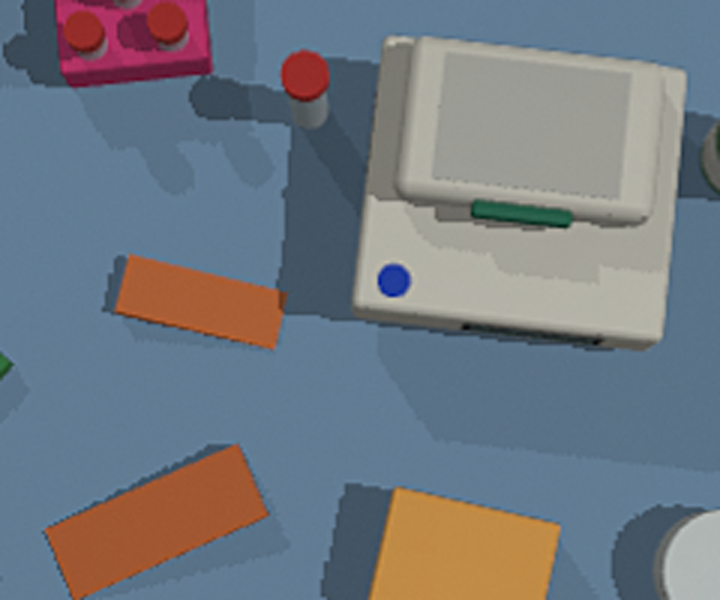

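The crop confirms the small wedge: thick tail at left near (240,225), with a tail shadow, and thin tip at right (293,237). The blue dot is at (331,223).

```bash
cat >> h.py <<'E'
def wedge(p,d,box=(225,200,318,262),n='top'):
    h=cv2.cvtColor(p,cv2.COLOR_RGB2HSV);x0,y0,x1,y1=box
    m=cv2.inRange(h,(3,130,60),(18,255,255));k=np.zeros_like(m);k[y0:y1,x0:x1]=m[y0:y1,x0:x1]
    vs,us=np.nonzero(k);q=np.array([P(n,d,u,v) for u,v in zip(us,vs)]);q=q[np.isfinite(q).all(1)&(q[:,2]<.025)]
    r=cv2.minAreaRect((q[:,:2]*1000).astype(np.float32));return r,cv2.boxPoints(r),q
E
python3 - <<'E'
from h import *
p=cv2.imread('pics/t0.png')[:,:,::-1].copy();d=np.load('t0.npy')
r,b,q=wedge(p,d);print(r,b.round(1),q[:,2].min(),q[:,2].max())
C=np.array([P('top',d,u,v,.085)[:2] for u,v in [(328.7,142.7),(428.3,153.7),(420.3,243.3),(319,231)]]);print(C.round(4))
print('sizes',[np.linalg.norm(C[i]-C[i-1]).round(4) for i in range(4)])
for i in range(4):
    e=C[i]-C[i-1];print(np.degrees(np.arctan2(e[1],e[0])).round(1))
print(C.mean(0))
h=cv2.cvtColor(p,cv2.COLOR_RGB2HSV);m=cv2.inRange(h,(105,180,80),(130,255,255));k=m[210:238,318:345];vs,us=np.nonzero(k);print(len(us),us.mean()+318,vs.mean()+210)
print(P('top',d,us.mean()+318,vs.mean()+210,.085))
E
```

```text
((562.2059326171875, 78.48574829101562), (121.90064239501953, 43.958335876464844), 78.25164031982422) [[528.3  23.3]
 [571.3  14.3]
 [596.1 133.7]
 [553.1 142.6]] -0.0013244886463841254 0.01954355120566631
[[ 0.7448 -0.0547]
 [ 0.7276 -0.2687]
 [ 0.5338 -0.2528]
 [ 0.5532 -0.04  ]]
sizes [np.float64(0.1922), np.float64(0.2146), np.float64(0.1945), np.float64(0.2137)]
-4.4
-94.6
175.3
84.8
[ 0.63983884 -0.15405198]
80 330.6125 223.25
[ 0.57037697 -0.0638326   0.085     ]
```

Cycler yaw is about -5°, with the foot at about (0.563,-0.061). The dot measured directly agrees with the dot computed from the corners to 2 mm, and the wedge measures 122x44 mm at heading -101.7°. I'll nudge the wedge's tip toward +x with shut fingers first, so that it aims at the foot, then push on its tail.

jog_arm --grip '[-1, -1, -1, -1, -1, -1, -1, -1]' --pt "-0.868 -0.725 0" --pt "-0.868 -0.725 0" --pt "-0.868 -0.725 0" --pt "-0.868 -0.725 0" --pt "-0.868 -0.725 0" --pt "-0.868 -0.725 0" --pt "-0.868 -0.725 0" --pt "-0.868 -0.725 0" --spin '[1, 1, 1, 1, 1, 1, 1, 1]'

```text
time: 0.77
tcp_pos: [0.3927, 0.2948, 0.231]
orientation: [-3.138, 0.006, 2.152]
contact_force: [-0.1, -0.1, 1.2]
gripper_width: 0.0001
finger_force: 0.0
```

jog_arm --grip '[-1, -1, -1, -1, -1, -1, -1, -1]' --pt "-1 -0.125 0" --pt "-1 -0.125 0" --pt "-1 -0.125 0" --pt "-1 -0.125 0" --pt "-1 -0.125 0" --pt "-1 -0.125 0" --pt "-1 -0.125 0" --pt "-1 -0.125 0" --spin '[1, 1, 1, 1, 1, 1, 1, 1]'

```text
time: 1.43
tcp_pos: [0.5044, 0.0757, 0.231]
orientation: [3.142, 0.001, 1.634]
contact_force: [-0.7, 0.0, 0.1]
gripper_width: 0.0002
finger_force: 0.0
```

```bash
cat > mv.py <<'E'
# python3 mv.py x y z [yaw_deg]: shares from commanded~measured pose
import sys;from h import *
s=bot.sense();a=[float(v) for v in sys.argv[1:]];y=s['orientation'][2]
from scipy.spatial.transform import Rotation as R
T=R.from_euler('xyz',s['orientation']);print(s['time'],s['tcp_pos'].round(4),np.degrees(s['orientation']).round(2),'F',s['contact_force'].round(1))
print('lin',(T.inv().apply(np.array(a[:3])-s['tcp_pos'])/.25).round(3),'spin',(((np.degrees(y)-a[3]+180)%360-180)/30).round(3) if len(a)>3 else 0)
E
python3 mv.py 0.505 0.045 0.08 90
```

```text
1.4333 [0.5044 0.0757 0.231 ] [1.800e+02 8.000e-02 9.362e+01] F [-0.7  0.   0.1]
lin [-0.122 -0.005  0.604] spin 0.121
```

jog_arm --grip '[-1, -1, -1, -1, -1, -1, -1, -1]' --pt "-0.122 -0.005 0" --pt "-0.122 -0.005 0.3" --pt "-0.122 -0.005 0.45" --pt "-0.122 -0.005 0.6" --pt "-0.122 -0.005 0.7" --pt "-0.122 -0.005 0.8" --pt "-0.122 -0.005 0.87" --pt "-0.122 -0.005 0.87" --spin '[0.188, 0.188, 0.188, 0.188, 0.188, 0.188, 0.188, 0.188]'

```text
time: 2.1
tcp_pos: [0.5012, 0.0508, 0.0101]
orientation: [-3.134, -0.001, 1.545]
contact_force: [-0.2, 0.6, 1.5]
gripper_width: 0.0002
finger_force: 0.0
```

```bash
python3 mv.py 0.505 0.045 0.003 88
python3 - <<'E'
from h import *
p,d=snap('side','s1'); c=p[150:330,150:430];cv2.imwrite('pics/s1c.png',cv2.resize(c,None,fx=2.8,fy=2.8)[:,:,::-1])
E
```

```text
2.1 [0.5012 0.0508 0.0101] [-1.7957e+02 -4.0000e-02  8.8540e+01] F [-0.2  0.6  1.5]
lin [-0.023  0.016  0.028] spin 0.018
```

View pics/s1c.png

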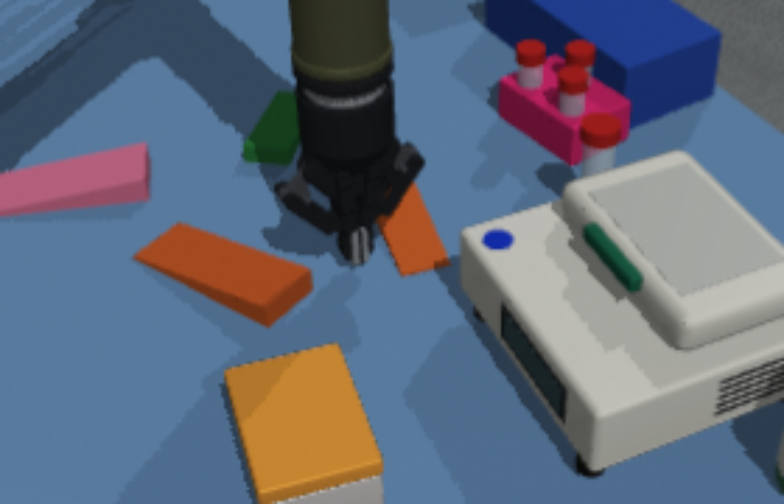

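The shut fingertips stand at crop (357,255), between the two orange wedges and just left of the small wedge near its tip. I'll go down to about 3 mm and nudge toward +x.

jog_arm --grip '[-1, -1, -1, -1, -1, -1, -1, -1]' --pt "0 0 0.042" --pt "0 0 0.042" --pt "0 0.02 0.042" --pt "0 0.04 0.042" --pt "0 0.06 0.042" --pt "0 0.08 0.042" --pt "0 0.09 0.042" --pt "0 0.1 0.042" --spin '[0, 0, 0, 0, 0, 0, 0, 0]'

```text
time: 2.82
tcp_pos: [0.5298, 0.0476, 0.0035]
orientation: [3.141, -0.0, 1.542]
contact_force: [-1.4, -1.1, 0.1]
gripper_width: -0.0001
finger_force: 0.2
```

jog_arm --grip '[-1, -1]' --pt "0 0 0" --pt "0 0 0" --spin '[0, 0]'

```text
time: 2.98
tcp_pos: [0.5294, 0.0478, 0.0033]
orientation: [3.142, -0.0, 1.542]
contact_force: [0.7, -0.1, -1.0]
gripper_width: 0.0001
finger_force: 0.0
```

Run:
```python
from h import *
p,d=snap('top','t1');c=p[180:270,210:370];cv2.imwrite('pics/t1c.png',cv2.resize(c,None,fx=4.5,fy=4.5)[:,:,::-1])
```

```text
(no output)
```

View pics/t1c.png

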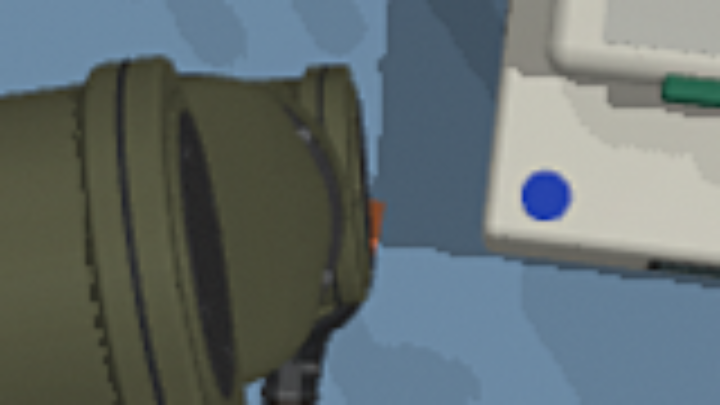

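The arm hides most of the wedge; only the tip corner shows at crop (382,203), pixel (295,225). I'll measure with the side camera's depth.

Run:
```python
from h import *
p0=cv2.imread('pics/s0.png')[:,:,::-1].copy();d0=np.load('s0.npy')
for p,d in ((p0,d0),bot.capture('side')):
    r,b,q=wedge(p,d,(276,205,312,252),'side');print(r,b.round(1).tolist(),len(q))
```

```text
((562.883544921875, 75.31348419189453), (120.72052001953125, 44.0025520324707), 78.5407485961914) [[529.2999877929688, 20.5], [572.5, 11.800000190734863], [596.4000244140625, 130.10000610351562], [553.2999877929688, 138.8000030517578]] 650
((561.431884765625, 47.18559265136719), (63.673606872558594, 43.31990051269531), 82.99823760986328) [[536.0999755859375, 18.200000762939453], [579.0, 12.899999618530273], [586.7999877929688, 76.0999984741211], [543.7999877929688, 81.4000015258789]] 284
```

jog_arm --grip '[-1, -1, -1, -1]' --pt "0 0.012 0" --pt "0 0.024 0" --pt "0 0.034 0" --pt "0 0.034 0" --spin '[0, 0, 0, 0]'

```text
time: 3.42
tcp_pos: [0.5388, 0.0475, 0.0033]
orientation: [3.14, -0.0, 1.542]
contact_force: [0.2, 0.0, -0.5]
gripper_width: -0.0
finger_force: 0.0
```

jog_arm --grip '[-1, -1, -1, -1, -1, -1, -1, -1]' --pt "0 -0.04 0" --pt "0 -0.08 0" --pt "0 -0.08 -0.1" --pt "0 -0.08 -0.25" --pt "0 -0.08 -0.4" --pt "0.3 -0.08 -0.4" --pt "0.5 0 -0.4" --pt "0.6 0 -0.4" --spin '[0, 0, 0, 0, 0, 0, 0, 0]'

```text
time: 4.08
tcp_pos: [0.5386, 0.1719, 0.1046]
orientation: [3.139, -0.001, 1.54]
contact_force: [1.3, 0.2, 0.6]
gripper_width: -0.0
finger_force: 0.0
```

```bash
python3 - <<'E'
from h import *
p,d=bot.capture('side');r,b,q=wedge(p,d,(270,205,318,252),'side');print(r,b.round(1).tolist(),len(q))
p,d=bot.capture('top')
r,b,q=wedge(p,d);print(r,b.round(1).tolist(),len(q))
cv2.imwrite('pics/s2.png',p[:,:,::-1])
E
python3 mv.py 0.571 0.17 0.1 88
```

```text
((570.158203125, 77.48448944091797), (120.55704498291016, 44.513267517089844), 88.2396011352539) [[546.0999755859375, 17.899999618530273], [590.5999755859375, 16.600000381469727], [594.2999877929688, 137.10000610351562], [549.7999877929688, 138.39999389648438]] 651
((569.310302734375, 80.24382019042969), (120.44123840332031, 43.217567443847656), 87.96839904785156) [[545.5999755859375, 20.799999237060547], [588.7999877929688, 19.299999237060547], [593.0, 139.6999969482422], [549.7999877929688, 141.1999969482422]] 1051
4.1833 [0.5382 0.1823 0.1037] [179.8   -0.51  89.07] F [-0.1  0.8 -0. ]
lin [-0.047  0.132  0.015] spin 0.036
```

The wedge is centred at (0.5695,0.079), heading -92°, and now aims within about 2 mm of the foot. I'll set two slightly open fingers flat behind the tail.

jog_arm --grip '[-0.65, -0.65, -0.65, -0.65, -0.65, -0.65, -0.65, -0.65]' --pt "-0.08 0.119 0" --pt "-0.08 0.119 0.12" --pt "-0.08 0.119 0.24" --pt "-0.08 0.119 0.33" --pt "-0.08 0.119 0.38" --pt "-0.107 0.119 0.396" --pt "-0.107 0.119 0.396" --pt "-0.107 0.119 0.396" --spin '[0.012, 0.012, 0.012, 0.012, 0.012, 0.012, 0.012, 0.012]'

```text
time: 4.85
tcp_pos: [0.567, 0.1425, 0.0052]
orientation: [3.14, 0.0, 1.535]
contact_force: [-0.0, -0.3, 0.0]
gripper_width: 0.0154
finger_force: 0.0
```

```bash
python3 mv.py 0.572 0.07 0.004 88
```

```text
4.85 [0.567  0.1425 0.0052] [1.7993e+02 2.0000e-02 8.7940e+01] F [-0.  -0.3  0. ]
lin [-0.289  0.031  0.005] spin -0.002
```

Run:
```python
from h import *
p,d=bot.capture('side');r,b,q=wedge(p,d,(270,205,325,252),'side');print(r,b.round(1).tolist(),len(q))
cv2.imwrite('pics/s3.png',cv2.resize(p[160:300,200:400],None,fx=4,fy=4)[:,:,::-1])
```

```text
((571.0071411132812, 70.99911499023438), (123.64315795898438, 44.06494903564453), 88.2898178100586) [[547.0999755859375, 9.899999618530273], [591.2000122070312, 8.5], [594.9000244140625, 132.10000610351562], [550.7999877929688, 133.5]] 655
```

View pics/s3.png

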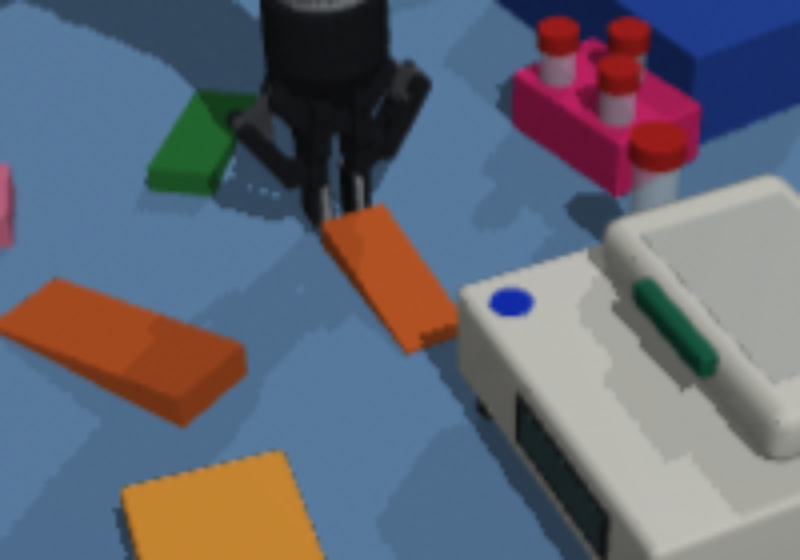

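The fingers sit behind the tail at crop (340,215), about 4 mm off centre, and the wedge is straight. I'll back off slightly, centre, and push.

jog_arm --grip '[-0.65, -0.65, -0.65, -0.65, -0.65, -0.65, -0.65, -0.65]' --pt "0.02 0 0.004" --pt "0.02 0.019 0.004" --pt "0 0.019 0.004" --pt "-0.05 0.019 0.004" --pt "-0.1 0.019 0.004" --pt "-0.15 0.019 0.004" --pt "-0.2 0.019 0.004" --pt "-0.24 0.019 0.004" --spin '[0, 0, 0, 0, 0, 0, 0, 0]'

```text
time: 5.57
tcp_pos: [0.5686, 0.0802, 0.0033]
orientation: [-3.141, 0.001, 1.534]
contact_force: [-0.2, 0.4, -0.3]
gripper_width: 0.0148
finger_force: 0.4
```

jog_arm --grip '[-0.65, -0.65]' --pt "0 0 0" --pt "0 0 0" --spin '[0, 0]'

```text
time: 5.73
tcp_pos: [0.5688, 0.0817, 0.0032]
orientation: [-3.141, 0.001, 1.534]
contact_force: [-0.2, 0.6, -0.3]
gripper_width: 0.0148
finger_force: 0.0
```

```bash
python3 - <<'E'
from h import *
p,d=bot.capture('side');r,b,q=wedge(p,d,(270,205,340,262),'side');print(r,b.round(1).tolist(),len(q))
E
python3 mv.py 0.569 0.045 0.004 88
```

```text
((566.99755859375, 8.804450988769531), (121.2150650024414, 43.90835952758789), 87.43285369873047) [[542.4000244140625, -50.79999923706055], [586.2000122070312, -52.70000076293945], [591.5999755859375, 68.4000015258789], [547.7999877929688, 70.30000305175781]] 547
5.7833 [0.5689 0.0831 0.0032] [-1.7999e+02 -2.0000e-02  8.7970e+01] F [-0.9  0.  -1.5]
lin [-0.152  0.006 -0.003] spin -0.001
```

jog_arm --grip '[-0.65, -0.65, -0.65, -0.65, -0.65, -0.65]' --pt "-0.03 0 -0.002" --pt "-0.06 0 -0.002" --pt "-0.09 0 -0.002" --pt "-0.12 0 -0.002" --pt "-0.14 0 -0.002" --pt "-0.14 0 -0.002" --spin '[0, 0, 0, 0, 0, 0]'

```text
time: 6.28
tcp_pos: [0.5676, 0.0458, 0.0038]
orientation: [-3.141, 0.002, 1.533]
contact_force: [0.4, -0.6, -0.3]
gripper_width: 0.0147
finger_force: 0.0
```

jog_arm --grip '[-0.65, -0.65, -0.65]' --pt "-0.01 0 0" --pt "-0.02 0 0" --pt "-0.02 0 0" --spin '[0, 0, 0]'

```text
time: 6.53
tcp_pos: [0.5676, 0.043, 0.0038]
orientation: [3.142, 0.0, 1.536]
contact_force: [0.1, -0.4, -0.2]
gripper_width: 0.0151
finger_force: 0.0
```

```bash
python3 - <<'E'
from h import *
p,d=bot.capture('side');r,b,q=wedge(p,d,(270,205,340,262),'side');print(r,b.round(1).tolist(),len(q))
E
python3 mv.py 0.569 0.036 0.004 88
```

```text
((554.1229248046875, -5.5235595703125), (93.00241088867188, 40.71839904785156), 68.00684356689453) [[517.7999877929688, -41.0], [555.5999755859375, -56.29999923706055], [590.4000244140625, 30.0], [552.7000122070312, 45.20000076293945]] 351
6.5833 [0.5676 0.0432 0.0038] [180.  -0.  88.] F [ 0.2  1.1 -0.3]
lin [-0.029  0.007 -0.001] spin -0.0
```

jog_arm --grip '[-0.65, -0.65, -0.65]' --pt "-0.006 0 0" --pt "-0.012 0 0" --pt "-0.012 0 0" --spin '[0, 0, 0]'

```text
time: 6.83
tcp_pos: [0.5674, 0.0401, 0.0038]
orientation: [-3.142, 0.0, 1.536]
contact_force: [-0.6, 0.5, -0.2]
gripper_width: 0.0148
finger_force: 0.0
```

jog_arm --grip '[-0.65, -0.65, -0.65]' --pt "-0.004 0 0" --pt "-0.008 0 0" --pt "-0.008 0 0" --spin '[0, 0, 0]'

```text
time: 7.08
tcp_pos: [0.5674, 0.0381, 0.0038]
orientation: [3.142, 0.0, 1.536]
contact_force: [0.3, -0.2, -0.5]
gripper_width: 0.0153
finger_force: 0.0
```

jog_arm --grip '[-0.65, -0.65, -0.65]' --pt "-0.003 0 0" --pt "-0.006 0 0" --pt "-0.006 0 0" --spin '[0, 0, 0]'

```text
time: 7.33
tcp_pos: [0.5673, 0.0366, 0.0038]
orientation: [3.142, 0.0, 1.536]
contact_force: [-0.5, -0.6, -0.0]
gripper_width: 0.0152
finger_force: 0.0
```

jog_arm --grip '[-0.65, -0.65, -0.65]' --pt "-0.003 0 0" --pt "-0.006 0 0" --pt "-0.006 0 0" --spin '[0, 0, 0]'

```text
time: 7.58
tcp_pos: [0.5673, 0.0351, 0.0038]
orientation: [3.142, 0.0, 1.536]
contact_force: [-0.5, -0.2, -0.0]
gripper_width: 0.015
finger_force: 0.0
```

jog_arm --grip '[-0.65, -0.65, -0.65]' --pt "-0.003 0 0" --pt "-0.006 0 0" --pt "-0.006 0 0" --spin '[0, 0, 0]'

```text
time: 7.83
tcp_pos: [0.5672, 0.0338, 0.0038]
orientation: [3.142, -0.0, 1.536]
contact_force: [0.1, 1.1, -0.3]
gripper_width: 0.0151
finger_force: 0.3
```

Run:
```python
from h import *
p,d=snap('side','s4')
cv2.imwrite('pics/s4c.png',cv2.resize(p[190:320,240:400],None,fx=4.5,fy=4.5)[:,:,::-1])
t,d=snap('top','t4')
h=cv2.cvtColor(t,cv2.COLOR_RGB2HSV);k=cv2.inRange(h,(105,180,80),(130,255,255))[205:243,315:345];vs,us=np.nonzero(k);print(len(us),us.mean()+315,vs.mean()+205)
```

```text
80 330.6125 223.25
```

View pics/s4c.png

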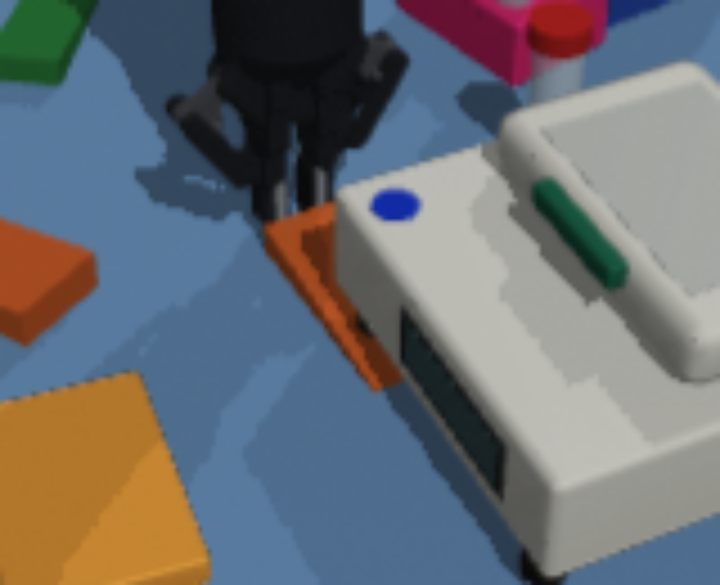

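The wedge lies under the case with its tip at crop (385,385), and the short foot shows above it at (362,325). The cycler hasn't moved. I'll keep pushing in small steps until the force climbs.

jog_arm --grip '[-0.65, -0.65, -0.65]' --pt "-0.003 0 0" --pt "-0.005 0 0" --pt "-0.005 0 0" --spin '[0, 0, 0]'

```text
time: 8.18
tcp_pos: [0.5672, 0.0332, 0.0038]
orientation: [3.142, -0.001, 1.536]
contact_force: [0.2, 2.7, -0.1]
gripper_width: 0.015
finger_force: 1.3
```

jog_arm --grip '[-0.65, -0.65, -0.65]' --pt "-0.003 0 0" --pt "-0.005 0 0" --pt "-0.005 0 0" --spin '[0, 0, 0]'

```text
time: 8.43
tcp_pos: [0.5672, 0.0326, 0.0038]
orientation: [3.141, -0.002, 1.537]
contact_force: [0.7, 5.4, 0.2]
gripper_width: 0.0152
finger_force: 2.6
```

jog_arm --grip '[-0.65, -0.65, -0.65]' --pt "-0.002 0 0" --pt "-0.004 0 0" --pt "-0.004 0 0" --spin '[0, 0, 0]'

```text
time: 8.68
tcp_pos: [0.5672, 0.0322, 0.0038]
orientation: [3.141, -0.002, 1.537]
contact_force: [0.9, 6.3, 0.1]
gripper_width: 0.0151
finger_force: 3.1
```

```bash
cat > cmp.py <<'E'
from h import *
t,d=bot.capture('top');t0=cv2.imread('pics/t0.png')[:,:,::-1]
g=lambda a:np.float32(cv2.cvtColor(np.ascontiguousarray(a),cv2.COLOR_RGB2GRAY))
for n,(x0,y0,x1,y1) in dict(cyc=(322,140,432,247),dot=(322,214,341,233),rightfront=(395,200,432,247)).items():
    print(n,cv2.phaseCorrelate(g(t0[y0:y1,x0:x1]),g(t[y0:y1,x0:x1]),cv2.createHanningWindow((x1-x0,y1-y0),cv2.CV_32F)))
E
python3 cmp.py; python3 mv.py .567 .05 .004
```

```text
cyc ((0.06478055689589013, 0.03608708923805892), 1.0054445178420455)
dot ((-0.08880505851476705, -0.03063288211405535), 1.0110157817602157)
rightfront ((0.05364178690902932, -0.09390060511342924), 0.9933602179090182)
8.7333 [0.5672 0.0322 0.0038] [ 1.7999e+02 -1.3000e-01  8.8080e+01] F [-0.3  6.6  0.5]
lin [ 0.071 -0.003 -0.001] spin 0
```

jog_arm --grip '[-0.65, -0.65, -0.65]' --pt "-0.002 0 0" --pt "-0.004 0 0" --pt "-0.004 0 0" --spin '[0, 0, 0]'

```text
time: 8.98
tcp_pos: [0.5672, 0.032, 0.0038]
orientation: [3.141, -0.003, 1.538]
contact_force: [-0.5, 8.1, 0.5]
gripper_width: 0.0151
finger_force: 3.7
```

jog_arm --grip '[-0.65, -0.65, -0.65, -0.65, -1, -1, -1, -1]' --pt "0.02 0 0" --pt "0.1 0 0" --pt "0.2 0 0" --pt "0.24 0 0" --pt "0.24 0 -0.15" --pt "0.24 0 -0.3" --pt "0.24 0 -0.45" --pt "0.24 0 -0.6" --spin '[0, 0, 0, 0, 0, 0, 0, 0]'

```text
time: 9.65
tcp_pos: [0.5686, 0.0874, 0.1551]
orientation: [-3.141, 0.002, 1.534]
contact_force: [-0.2, 0.3, 0.5]
gripper_width: 0.0001
finger_force: 0.0
```

jog_arm --grip '[-1, -1, -1]' --pt "0 0 0" --pt "0 0 0" --pt "0 0 0" --spin '[0, 0, 0]'

```text
time: 9.9
tcp_pos: [0.5686, 0.0881, 0.1535]
orientation: [-3.141, 0.001, 1.535]
contact_force: [-0.9, -0.5, 0.2]
gripper_width: 0.0003
finger_force: 0.0
```

```bash
python3 cmp.py; python3 mv.py .570 -.064 .11 88;python3 mv.py .570 -.064 .16 88
```

```text
cyc ((0.060165230963789895, 0.0338732502873782), 0.999753768650102)
dot ((-0.10444844885981297, -0.0694722340714069), 1.0156989681720734)
rightfront ((-0.02653428761306742, -0.16915480864363985), 0.9828799497336149)
9.95 [0.5681 0.0883 0.1527] [-1.7987e+02  7.0000e-02  8.7960e+01] F [-0.6 -0.  -0. ]
lin [-0.608  0.03   0.172] spin -0.001
9.95 [0.5681 0.0883 0.1527] [-1.7987e+02  7.0000e-02  8.7960e+01] F [-0.6 -0.  -0. ]
lin [-0.609  0.029 -0.028] spin -0.001
```

jog_arm --grip '[-1, -1, -1, -1, -1, -1, -1, -1]' --pt "-0.15 0.03 0" --pt "-0.3 0.03 0" --pt "-0.45 0.03 0" --pt "-0.609 0.03 0" --pt "-0.609 0.03 0.08" --pt "-0.609 0.03 0.16" --pt "-0.609 0.03 0.22" --pt "-0.609 0.03 0.22" --spin '[0, 0, 0, 0, 0, 0, 0, 0]'

```text
time: 10.62
tcp_pos: [0.5677, -0.0635, 0.0943]
orientation: [-3.132, -0.0, 1.535]
contact_force: [-0.2, -0.1, 0.7]
gripper_width: 0.0005
finger_force: 0.0
```

jog_arm --grip '[-1, -1]' --pt "0 0 0" --pt "0 0 0" --spin '[0, 0]'

```text
time: 10.78
tcp_pos: [0.5712, -0.0632, 0.0986]
orientation: [-3.141, 0.0, 1.536]
contact_force: [0.2, 0.4, 0.1]
gripper_width: -0.0
finger_force: 0.0
```

```bash
python3 mv.py .570 -.064 .086 88
python3 - <<'E'
from h import *
p,d=snap('side','s5')
cv2.imwrite('pics/s5c.png',cv2.resize(p[190:320,240:400],None,fx=4.5,fy=4.5)[:,:,::-1])
E
```

```text
10.7833 [ 0.5712 -0.0632  0.0986] [-1.7996e+02  1.0000e-02  8.8010e+01] F [0.2 0.4 0.1]
lin [-0.003 -0.005  0.05 ] spin 0.0
```

View pics/s5c.png

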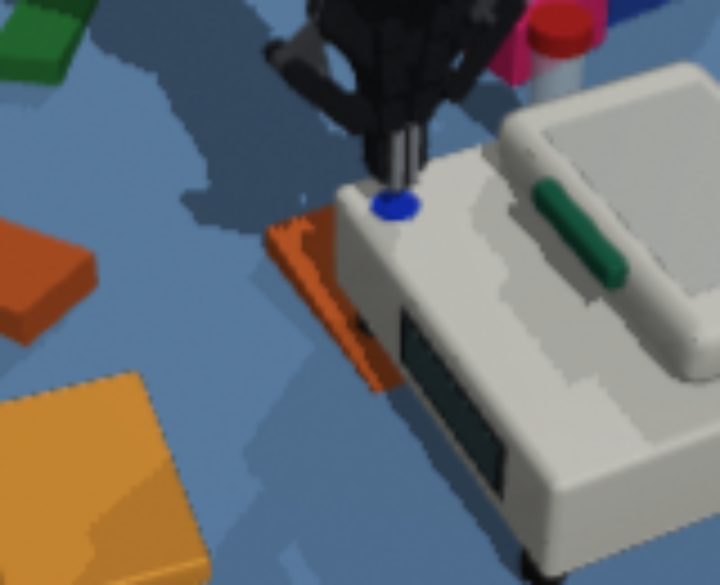

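The shut fingertips stand right over the dot (crop 400,190), and the wedge is still in place under the foot. Pressing down in steps.

jog_arm --grip '[-1, -1, -1, -1, -1]' --pt "-0.003 -0.004 0.02" --pt "-0.003 -0.004 0.035" --pt "-0.003 -0.004 0.048" --pt "-0.003 -0.004 0.056" --pt "-0.003 -0.004 0.056" --spin '[0, 0, 0, 0, 0]'

```text
time: 11.25
tcp_pos: [0.5702, -0.0638, 0.0852]
orientation: [-3.141, -0.0, 1.536]
contact_force: [-0.3, 0.1, 4.0]
gripper_width: -0.0003
finger_force: 1.9
```

jog_arm --grip '[-1, -1, -1]' --pt "0 0 0.004" --pt "0 0 0.006" --pt "0 0 0.006" --spin '[0, 0, 0]'

```text
time: 11.5
tcp_pos: [0.5702, -0.0638, 0.085]
orientation: [3.141, -0.0, 1.536]
contact_force: [-3.5, 0.8, 15.3]
gripper_width: 0.0001
finger_force: 7.7
```

jog_arm --grip '[-1, -1, -1, -1, -1, -1, -1, -1]' --pt "0 0 0.002" --pt "0 0 0.004" --pt "0 0 0.004" --pt "0 0 0.004" --pt "0 0 0.004" --pt "0 0 0.004" --pt "0 0 0.004" --pt "0 0 0.004" --spin '[0, 0, 0, 0, 0, 0, 0, 0]'

```text
time: 12.17
tcp_pos: [0.5702, -0.0637, 0.0849]
orientation: [3.141, -0.0, 1.536]
contact_force: [-5.4, 1.8, 23.2]
gripper_width: -0.0001
finger_force: 11.4
```

The corner holds at 84.9 mm under 23 N. Letting go and moving clear.

jog_arm --grip '[-1, -1, -1, -1, -1, -1, -1, -1]' --pt "0 0 -0.01" --pt "0 0 -0.04" --pt "0 0 -0.1" --pt "0 0 -0.2" --pt "0 0 -0.3" --pt "0 0 -0.4" --pt "0.2 0 -0.4" --pt "0.4 0 -0.4" --spin '[0, 0, 0, 0, 0, 0, 0, 0]'

```text
time: 12.83
tcp_pos: [0.5748, 0.0164, 0.1845]
orientation: [3.137, 0.002, 1.528]
contact_force: [-0.4, 1.7, 0.5]
gripper_width: -0.0002
finger_force: 0.0
```

jog_arm --grip '[-1, -1, -1, -1, -1, -1, -1, -1]' --pt "0.3 0 0" --pt "0.6 0 0" --pt "0.9 0 0" --pt "0.9 0 0" --pt "0.9 0 0" --pt "0.9 0 0" --pt "0.9 0 0" --pt "0.9 0 0" --spin '[0, 0, 0, 0, 0, 0, 0, 0]'

```text
time: 13.5
tcp_pos: [0.5805, 0.2455, 0.182]
orientation: [-3.141, 0.0, 1.539]
contact_force: [0.2, -0.8, -1.4]
gripper_width: -0.0002
finger_force: 0.0
```

```bash
python3 cmp.py
python3 - <<'E'
from h import *
s=bot.sense();print(s['tcp_pos'],s['contact_force'])
p,d=snap('top','t6')
cv2.imwrite('pics/t6c.png',cv2.resize(p[90:370,120:500],None,fx=2,fy=2)[:,:,::-1])
for u,v in [(331,224),(420,238)]:print(P('top',d,u,v))
E
```

```text
cyc ((0.033180471206136986, 0.014815466358598428), 1.0059107615623946)
dot ((-0.13063109612054546, -0.04364138260254613), 1.0171152204275131)
rightfront ((-0.014053351194267094, -0.09688305896494143), 0.9932995041211446)
[0.58098994 0.24310917 0.18215188] [-0.35618243 -0.91061168 -0.15149179]
[ 0.56869954 -0.06468208  0.08571734]
[ 0.54525808 -0.25248211  0.08257421]
```

View pics/t6c.png

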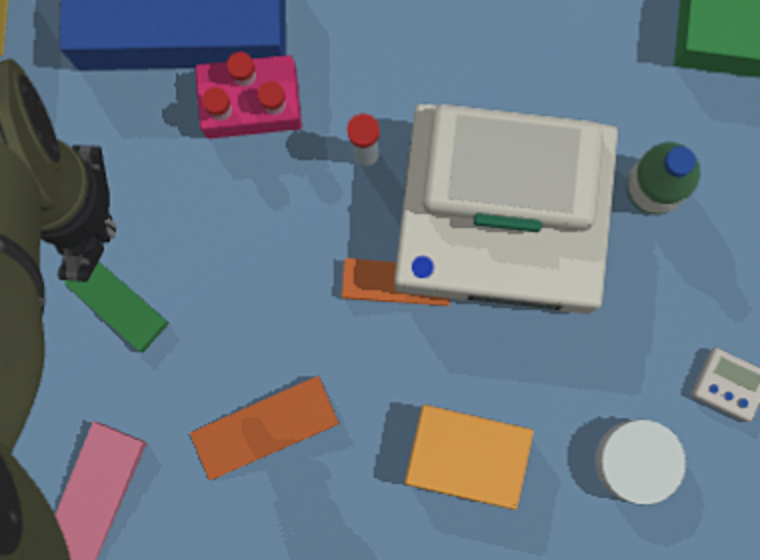

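The wedge sits under the blue-dot corner (crop 342–450, 260–305). The cycler hasn't moved, nothing else has been disturbed, and the arm is clear.

```bash
python3 -c "
from cell import bot
print(bot.close_job())"
```

```text
the job is handed in; nothing more can be done
None
```

The wedge is under the short foot; the corner stayed up under a 23 N press on the blue dot, the cycler did not shift, the arm is clear, and the job is handed in at about 14 s of the 67 s allowed.

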